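# Lock the crate of spoon blanks in the roller bay with a mallet

## Task

Push the crate of spoon blanks along the rollers, without lifting it off them, until it is fully home against the bay's end stop. Then take the mallet, strike the red-headed locking pin smartly (a blow, not a slow press) all the way down behind the crate using only the mallet on it, never the gripper, and stand the mallet back upright in the middle of its stand. Leave the other things on the bench where they are.

Things in the scene. Friction and masses are not known exactly. Their poses are not given: they have to be found in the camera images.
- track: Fixed roller track. Origin on the bench under its middle; y along it towards the bay (push direction), x across, away from the robot, z up. 13 free steel rollers across it, y -0.290 to 0.190, tops 50 mm above the bench. Side rails: inner faces x = +-0.060, tops 66 mm, y -0.310 to 0.220. The +y end is the bay: green cheeks 70 mm high, end wall with rubber stop 125 mm high.
- bay_stop (a point): Centre of the rubber stop's face (which looks to the track's -y), at roller-top height: track frame (0, 0.200, 0.050). The crate is home when its front end board touches this face, its origin then at track y = 0.120.
- crate: Loose plywood crate with two spoon blanks in it, about 0.45 kg, 160 mm long (y, along the track), 110 mm wide (x), 60 mm high; origin at the centre of its underside, axes as the track's. End boards 12 mm thick, outer faces at y = +-0.080, with ears reaching x = +-0.090 at z 0.032 to 0.060. It rests on the rollers: rim 110 mm above the bench.
- lock_pin (a joint): Travel of the sprung locking pin, m: about 0 when up, 0.032 fully down (downwards positive). Takes 8 to 10 N to drive and stays where driven. 16 mm shank; its foot is 120 mm above the bench when up, 88 mm when down, then about 6 mm behind the rear ear of a crate that is home (a crate short of home is in its way).
- pin_top (a point): Centre of the top of the pin's red head (disc, 32 mm across, 12 mm thick); 204 mm above the bench when the pin is up, 172 mm when it is down. Moves with the pin.
- stand: Fixed mallet stand: dark wood block 90 x 90 mm with a cork top, 40 mm high; origin at the centre of its underside on the bench.
- mallet: Loose joiner's mallet, 0.4 kg, standing on one striking face on the stand. Wooden head: upright cylinder 60 mm across, 80 mm high. Origin: centre of the head's lower striking face; z up through the head. The level handle, 24 mm wide and 30 mm high, runs along -x from the head to x = -0.158, its centre line at z = 0.040.
- mallet_grip (a point): Point on the mallet handle's centre line 50 mm from the head's axis (20 mm from the head's side): mallet frame (-0.050, 0, 0.040).
- tape_roll: Bystander: standing blue tape roll, 110 mm across, 60 mm high, origin at the centre of its underside. The tape roll and the mallet stand may be in each other's places.
- glue: Bystander: white glue bottle, 60 mm across, 170 mm high, origin at the centre of its underside.
- pin_guide (a point): Top of the fixed green arm that guides the locking pin, on the pin's axis: track frame (0.074, 0.026, 0.158). The arm spans track x 0.056 to 0.124, y 0.006 to 0.046, z 0.130 to 0.158; its post stands at x 0.100 to 0.124, outside the rail. Keep the body of a pushing gripper clear of the arm and pin.
Mind the look-alikes: they are no part of the job. Of the things like the stand, leave any that is orange; of the rest the larger one is meant. What is shaped like the mallet but purple is not meant.

How it is judged:
On the way, in this order (a step that is already met when the one before it is completed fails the run):
1. the crate stands home against the bay's stop (within 5 mm) with the pin still up (y of crate in the frame of track above 0.115 m and value of joint lock_pin below 0.008 m), for 0.2 s.
2. the mallet strikes the pin: the pin goes down faster than 0.06 m/s with the mallet on it (velocity of joint lock_pin above 0.06 m/s and contact force between mallet and lock_pin above 1 N).
3. the pin is fully down (last 3 mm allowed) (value of joint lock_pin above 0.029 m), for 0.1 s.
At the end, for the whole second after the job is handed in: The crate rests on the rollers in the bay within 10 mm of its stop, the locking pin is down to within 3 mm of its full travel, and the mallet stands upright (within 7 degrees) and still on its stand, its head's centre within 30 mm of the stand's centre (y of crate in the frame of track above 0.11 m and z of crate in the frame of track below 0.056 m and linear speed of each of crate, mallet below 0.02 m/s and value of joint lock_pin above 0.029 m and horizontal distance between mallet and stand below 0.03 m and z of mallet in the frame of stand between 0.034 and 0.046 m and angle between mallet's own z axis and vertical below 0.12 rad); the robot touches nothing.
It fails at once if the crate is lifted more than 15 mm off the rollers (z of crate in the frame of track above 0.065 m).
It fails at once if the gripper presses on the locking pin (contact force between the arm and lock_pin above 1 N).
It fails at once if the fingers press on the locking pin (contact force between the fingers and lock_pin above 1 N).
It fails at once if the tape roll is moved more than 30 mm (distance of tape_roll from where it was at the start of the episode above 0.03 m).
It fails at once if the glue bottle is moved more than 30 mm (distance of glue from where it was at the start of the episode above 0.03 m).
It also fails if it takes over 64 s, if anything falls off the work surface, if the arm or the gripper's body presses on something with over 40 N, if the wrist force passes 120 N, or if a joint passes its speed limit or range.

## Robot

A 6-joint arm with a two-finger parallel gripper is mounted at the origin on the work surface. World frame = base frame: x ahead of the robot, y to its left, z up, the work surface at z = 0. Lengths are in m, angles in rad, forces in N, time in s.
With the tool pointing down it reaches from about 0.375 to 0.825 m from the base axis. Payload 5.5 kg.
Tool frame: the origin (TCP) lies at the very end of the fingers, on their centre line; the grasp point (between the pads) lies 19 mm behind it; z points along the fingers, y is the direction in which the jaws open and shut (so a half turn about z gives the same grasp; the last joint's range is limited). The gripper opens to 85 mm and grips with 20 to 120 N. Pads are 22 mm wide; open, the fingers measure 114 mm over their backs; the gripper's body (76 mm by 85 mm) begins 54 mm behind the grasp point. The pads swing forward as they close: fully open they stand 13 mm farther back than shut.
Start: joints at [1.314, 0.314, -0.047, 1.21, 0, 1.571], TCP at [0.152, 0.58, 0.231] pointing down, gripper open.
Joint ranges: [-2.67, 2.67], [-0.69, 1.73], [-1.03, 1.25], [-2.08, 2.16], [-1.42, 1.45], [-3.14, 3.14]. Speed limits (rad/s): [2.39, 2.39, 3.01, 3.14, 3.14, 3.14].

## Interface

Orientations are given as a rotation vector (axis times angle).
In Python, from bench import get_state, grab_frame, hand_in gives the robot as it stands.
- The arm moves only by the tool play_rows, never from a script. Its arguments are lists of equal length, an entry for each row: "translation": the shift along the tool's x, y, z in m, a list of three; "angular": the turn, a rotation vector about the tool's x, y, z in rad, a list of three; "hand": the finger opening in m, from 0 to 0.0854. A call has 1 to 8 rows; each row is the pose to reach, as a shift and turn from the pose commanded when the call began, along the tool's axes at that moment; what a row does not reach only later rows make up. A row lasts 1/10 s, in which the tool goes at most 50 mm and 8.59 degrees, less where a joint would pass 70% of its speed; a pose out of reach is approached as far as the arm can. A call with a gripper value outside its range is refused whole. The fingers move at their own pace and stop on an object; the grip force is fixed at half the most. Time passes only in rows, so rows that repeat a pose let the fingers close. It gives the time, the measured TCP pose, the force and the opening at its end, in the units of the state.
- get_state(): the state, without advancing time (a new reading comes with each control period).
- grab_frame(name): name is "side" or "top" or "wrist"; returns a dict with "frame" (384x512x3 uint8, blue, green, red), "fx", "fy", "cx", "cy" (pixels), "T" (4x4, takes a point from camera to world coordinates). Camera axes: x right, y up, looking along -z (the intrinsics and any distortion apply to the point x, -y, -z); pixel columns grow to the right and rows downward; lengths in m; the calibration is good to about 2 mm. A picture is of the moment at which its call begins. There is no depth.
- hand_in(): hands the job in, once; it reports no verdict.
The state is a dict: "t": time; "qpos": joint angles; "dq": joint speeds; "joint_torque": joint torques, N m; "tcp_pos": TCP position; "tcp_rot": TCP orientation; "wrist_force": force on the tool from outside, world axes, zero at the start; "wrist_torque": the same for the moment, N m; "width": finger opening in m.
Only numpy, scipy, OpenCV 4.12 (cv2) and the standard library are available. Lean on these libraries where they do the work, as an engineer would, in place of code of your own. Each camera call takes 0.05 s, during which the arm holds its last target. There are 200 camera calls.

## Working session

There is one attempt and no reset: what is moved stays moved. The work goes in short steps, Python scripts to look and compute and a tool call to move; the robot and the scene stay as the last step left them, time stands still between calls to the robot, and variables do not carry over. Pictures are saved under pics/ and viewed, about 8 in all and at most 12, crops included, and the job is handed in when it is done.

Besides the shell and the picture viewer there is one more tool, called after ">>>" as a command line: name --argument value ..., lists and objects as JSON in quotes. play_rows: Moves the arm, as the interface text tells. Its arguments: {"type":"object","properties":{"translation":{"type":"array"},"angular":{"type":"array"},"hand":{"type":"array"}},"required":["translation","angular","hand"]}

```bash
mkdir -p pics; ls; python3 - <<'E'
from bench import *
import cv2,pickle
s=get_state();print(s)
for n in("top","side"):
    f=grab_frame(n);pickle.dump(f,open(n+".pkl","wb"));print(n,f["fx"],f["fy"],f["cx"],f["cy"],f["T"],[k for k in f])
    cv2.imwrite(f"pics/{n}0.png",cv2.resize(f["frame"],(768,576)))
E
```

```text
pics
{'t': 0.0, 'qpos': array([ 1.31398858e+00,  3.14235578e-01, -4.80668558e-02,  1.21020379e+00,
        2.25109135e-05,  1.57082580e+00]), 'dq': array([ 6.01421827e-05,  1.25433719e-03, -1.10955792e-05,  1.54243232e-04,
        8.60181536e-04,  2.17060307e-03]), 'joint_torque': array([-1.56922365e-04, -5.39590073e+01,  3.39746046e+01,  1.90680474e-02,
        2.39978963e-04, -4.49737229e-06]), 'tcp_pos': array([0.15224329, 0.57976907, 0.2304342 ]), 'tcp_rot': array([-4.02299988e-01, -3.11548331e+00,  2.65906881e-03]), 'wrist_force': array([0.03432568, 0.65040846, 0.00105035]), 'wrist_torque': array([-0.01734893, -0.04781956, -0.04021157]), 'width': 0.08530180906148321}
top 413.95026714518275 413.95026714518275 253.62708206502032 191.34750404448442 [[-0.01328796  0.98525481 -0.17057666  0.27678887]
 [-0.99983032 -0.01526863 -0.01030494  0.04359873]
 [-0.01275747  0.17041079  0.98529052  1.25931286]
 [ 0.          0.          0.          1.        ]] ['frame', 'fx', 'fy', 'cx', 'cy', 'T']
side 446.4984671323138 446.4984671323138 255.5694787502473 195.99199185482942 [[ 0.96866705  0.18943681 -0.16061708  0.27111985]
 [-0.24815275  0.71161642 -0.65728403 -0.75066552]
 [-0.01021603  0.67654695  0.73632864  1.0703314 ]
 [ 0.          0.          0.          1.        ]] ['frame', 'fx', 'fy', 'cx', 'cy', 'T']
```

View pics/top0.png

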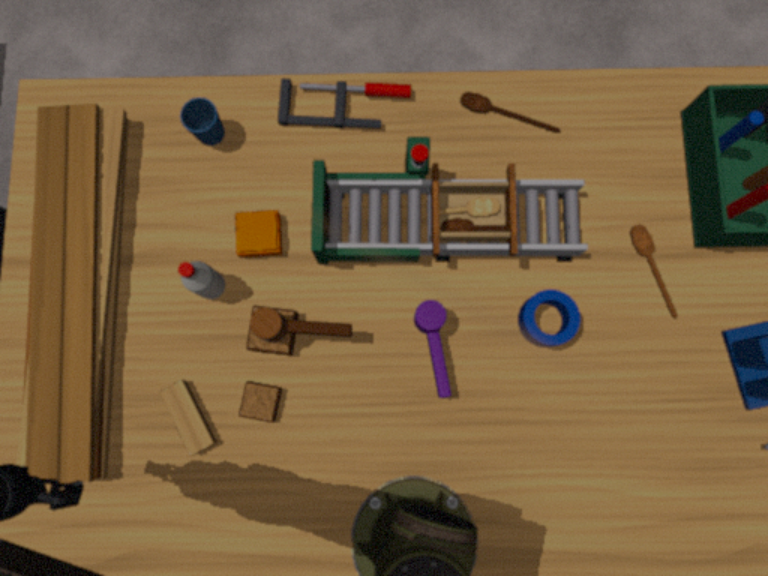

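View pics/side0.png

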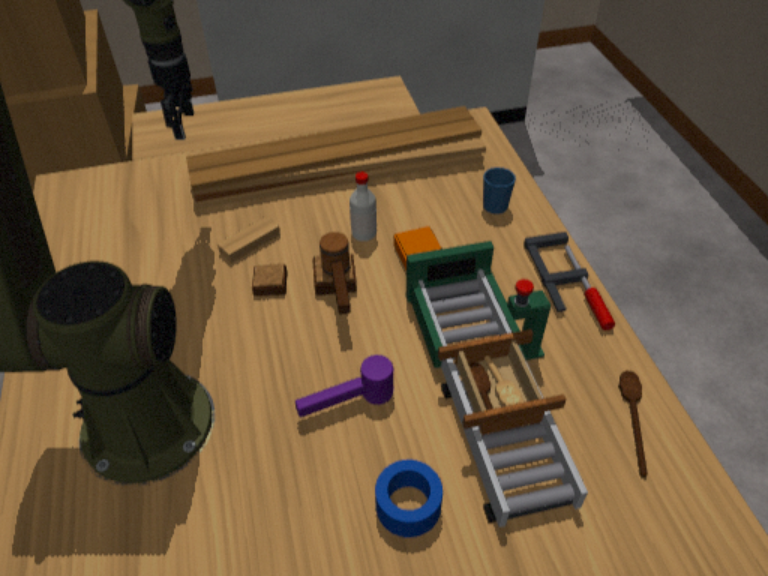

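Top view: the mallet is on the larger brown stand at (267,322), with its handle towards the right and ending at (351,330). The pin's red head is at (420,153). The crate's boards are at columns 435 and 512, the bay is on the left, the tape is at (549,319) and the glue at (200,280). The side view agrees: the pin head is at (524,288) and the mallet head top at (334,243).

```bash
cat > h.py <<'E'
import numpy as np,pickle
def ray(f,uv):
    p=(np.array(uv)+.5)/1.5-.5
    d=np.array([(p[0]-f["cx"])/f["fx"],-(p[1]-f["cy"])/f["fy"],-1.])
    return f["T"][:3,3],f["T"][:3,:3]@d
def atz(f,uv,z):
    o,d=ray(f,uv);return (o+d*(z-o[2])/d[2]).round(4)
def proj(f,P):
    q=f["T"][:3,:3].T@(np.array(P)-f["T"][:3,3])
    p=np.array([f["cx"]-f["fx"]*q[0]/q[2],f["cy"]+f["fy"]*q[1]/q[2]])
    return ((p+.5)*1.5-.5).round(0)
E
python3 - <<'E'
from h import *
t=pickle.load(open("top.pkl","rb"));s=pickle.load(open("side.pkl","rb"))
for n,f,uv,z in [("pin",t,(420,153),.204),("pin",s,(524,287),.204),("railR up",t,(583,183),.066),("railR lo",t,(586,247),.066),
 ("stop wall outer up",t,(319,162),.125),("stop wall lo",t,(319,262),.125),
 ("rear board up",t,(512,166),.110),("rear board lo",t,(513,254),.110),("front up",t,(435,165),.110),("front lo",t,(436,257),.110),
 ("mallet",t,(267,322),.12),("mallet",s,(334,242),.12),("handle end",t,(351,330),.095),("handle end s",s,(343,306),.08),
 ("stand nl",t,(248,350),.04),("stand fr",t,(298,310),.04),("glue cap",t,(187,269),.17),("glue cap",s,(362,177),.17),("tape",t,(549,319),.06),("purple",t,(430,316),.08),("orange",t,(258,232),.03)]: print(n,atz(f,uv,z))
E
```

```text
pin [ 0.7024 -0.019   0.204 ]
pin [ 0.7045 -0.0244  0.204 ]
railR up [ 0.6887 -0.3514  0.066 ]
railR lo [ 0.5574 -0.3482  0.066 ]
stop wall outer up [0.7195 0.1709 0.125 ]
stop wall lo [0.5229 0.1702 0.125 ]
rear board up [ 0.7104 -0.2021  0.11  ]
rear board lo [ 0.5357 -0.1954  0.11  ]
front up [ 0.7152 -0.0531  0.11  ]
front lo [ 0.5323 -0.0498  0.11  ]
mallet [0.4121 0.2666 0.12  ]
mallet [0.4154 0.267  0.12  ]
handle end [0.3976 0.1127 0.095 ]
handle end s [0.4017 0.1234 0.08  ]
stand nl [0.3669 0.3186 0.04  ]
stand fr [0.4447 0.221  0.04  ]
glue cap [0.5041 0.4026 0.17  ]
glue cap [0.5081 0.4008 0.17  ]
tape [ 0.417  -0.2689  0.06  ]
purple [ 0.4238 -0.0375  0.08  ]
orange [0.6083 0.306  0.03  ]
```

```bash
cat >> h.py <<'E'
from scipy.spatial.transform import Rotation as R
def plan(P,yaw=0.,s=None):
    """shift+turn in tool axes to reach TCP P with tool x at world azimuth 90deg+yaw, z down"""
    from bench import get_state
    s=s or get_state()
    A=R.from_rotvec(s["tcp_rot"]);c,q=np.cos(yaw),np.sin(yaw)
    B=R.from_matrix(np.array([[-q,c,0],[c,q,0],[0,0,-1.]]).T.T)
    d=A.inv().apply(np.array(P)-s["tcp_pos"]);w=(A.inv()*B).as_rotvec()
    print("t",round(s["t"],2),"tcp",s["tcp_pos"].round(4),"F",s["wrist_force"].round(1),"w",round(s["width"],4))
    print("shift",d.round(4),"dist",np.linalg.norm(d).round(3),"turn",w.round(3),"deg",np.degrees(np.linalg.norm(w)).round(1));return d,w
E
python3 -c "
from h import *
plan([.605,-.265,.24])"
```

```text
t 0.1 tcp [0.1523 0.5798 0.2305] F [-0.4 -0.2 -0.8] w 0.0856
shift [-0.6525 -0.7022 -0.0084] dist 0.959 turn [-1.000e-03  1.000e-03  1.314e+00] deg 75.3
```

>>> play_rows --translation '[[-0.08,-0.088,-0.001],[-0.16,-0.176,-0.002],[-0.24,-0.264,-0.003],[-0.32,-0.352,-0.004],[-0.4,-0.44,-0.005],[-0.48,-0.528,-0.006],[-0.56,-0.616,-0.007],[-0.652,-0.702,-0.008]]' --angular '[[0,0,0.15],[0,0,0.3],[0,0,0.45],[0,0,0.6],[0,0,0.75],[0,0,0.9],[0,0,1.05],[0,0,1.314]]' --hand '[0,0,0,0,0,0,0,0]'

```text
t: 0.9
tcp_pos: [0.3384, 0.2242, 0.2346]
tcp_rot: [2.098, 2.338, 0.0]
wrist_force: [0.1, 0.2, 1.0]
width: 0.0001
```

```bash
python3 -c "
from h import *
plan([.605,-.265,.24])"
```

```text
t 0.9 tcp [0.3384 0.2242 0.2346] F [0.1 0.2 1. ] w 0.0001
shift [-0.5151  0.2121 -0.0054] dist 0.557 turn [ 0.    -0.     0.108] deg 6.2
```

>>> play_rows --translation '[[-0.515,0.212,-0.005],[-0.515,0.212,-0.005],[-0.515,0.212,-0.005],[-0.515,0.212,-0.005],[-0.515,0.212,-0.005],[-0.515,0.212,-0.005],[-0.515,0.212,-0.005],[-0.515,0.212,-0.005]]' --angular '[[0,0,0.108],[0,0,0.108],[0,0,0.108],[0,0,0.108],[0,0,0.108],[0,0,0.108],[0,0,0.108],[0,0,0.108]]' --hand '[0,0,0,0,0,0,0,0]'

```text
t: 1.7
tcp_pos: [0.5319, -0.1261, 0.2379]
tcp_rot: [-2.215, -2.227, 0.0]
wrist_force: [1.6, 0.2, 0.3]
width: 0.0001
```

```bash
python3 -c "
from h import *
plan([.605,-.265,.24])"
```

```text
t 1.7 tcp [ 0.5319 -0.1261  0.2379] F [1.6 0.2 0.3] w 0.0001
shift [-0.1393  0.0723 -0.0021] dist 0.157 turn [-0.    -0.     0.005] deg 0.3
```

>>> play_rows --translation '[[-0.139,0.072,0],[-0.139,0.072,0],[-0.139,0.072,0],[-0.139,0.072,0],[-0.139,0.072,0.05],[-0.139,0.072,0.1],[-0.139,0.072,0.14],[-0.139,0.072,0.158]]' --angular '[[0,0,0.005],[0,0,0.005],[0,0,0.005],[0,0,0.005],[0,0,0.005],[0,0,0.005],[0,0,0.005],[0,0,0.005]]' --hand '[0,0,0,0,0,0,0,0]'

```text
t: 2.5
tcp_pos: [0.6008, -0.2606, 0.0752]
tcp_rot: [-2.215, -2.218, 0.004]
wrist_force: [-0.1, 0.2, 0.5]
width: -0.0
```

```bash
python3 - <<'E'
from h import *
from bench import *
import cv2
plan([.605,-.03,.08])
for n in("top","side"):
    f=grab_frame(n);pickle.dump(f,open(n+"1.pkl","wb"));
t,s=[pickle.load(open(n+"1.pkl","rb"))["frame"] for n in("top","side")]
cv2.imwrite("pics/c1.png",np.vstack([cv2.resize(t[90:190,180:400],(792,360),interpolation=2)[:300],cv2.resize(s[150:360,230:410],None,fx=1.42,fy=1.42)[:300,:256].copy() if 0 else cv2.resize(s[155:350,250:410],(792,300))]))
E
```

```text
t 2.5 tcp [ 0.6008 -0.2606  0.0752] F [-0.1  0.2  0.5] w -0.0
shift [ 0.2306  0.0044 -0.0041] dist 0.231 turn [-0.007 -0.003  0.001] deg 0.4
```

View pics/c1.png

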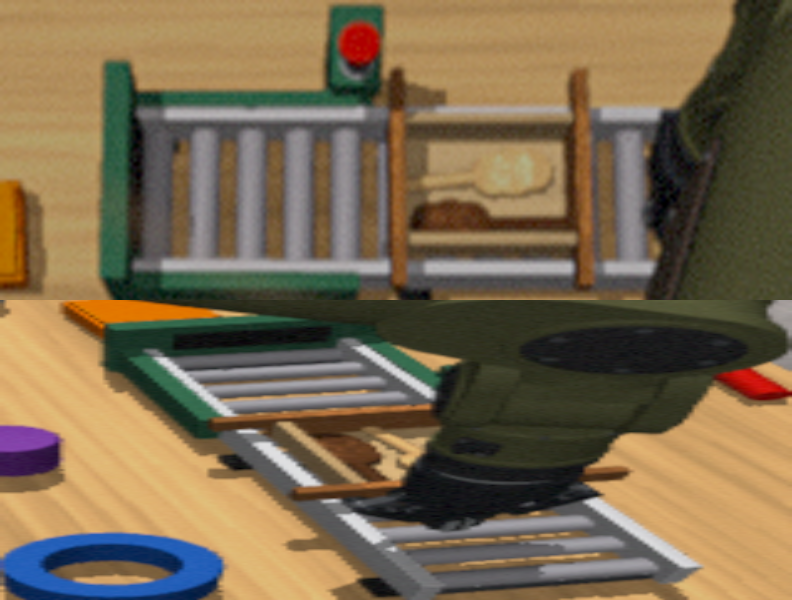

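The crate is square in the track, and the closed fingers stand about 4 cm behind its rear board at (580,180) in the crop. I'll push now.

>>> play_rows --translation '[[0.02,0,0],[0.04,0,0],[0.06,0,0],[0.085,0,0],[0.11,0,0],[0.135,0,0],[0.16,0,0],[0.18,0,0]]' --angular '[[0,0,0],[0,0,0],[0,0,0],[0,0,0],[0,0,0],[0,0,0],[0,0,0],[0,0,0]]' --hand '[0,0,0,0,0,0,0,0]'

```text
t: 3.4
tcp_pos: [0.6051, -0.0803, 0.0821]
tcp_rot: [2.216, 2.222, 0.002]
wrist_force: [0.3, -3.0, 2.0]
width: 0.0001
```

>>> play_rows --translation '[[0.012,0,0],[0.02,0,0],[0.025,0,0],[0.03,0,0],[0.035,0,0],[0.04,0,0],[0.043,0,0],[0.046,0,0]]' --angular '[[0,0,0],[0,0,0],[0,0,0],[0,0,0],[0,0,0],[0,0,0],[0,0,0],[0,0,0]]' --hand '[0,0,0,0,0,0,0,0]'

```text
t: 4.2
tcp_pos: [0.6041, -0.0366, 0.0801]
tcp_rot: [-2.221, -2.222, 0.0]
wrist_force: [1.2, -2.3, -1.8]
width: 0.0001
```

>>> play_rows --translation '[[0.003,0,0],[0.006,0,0],[0.009,0,0],[0.012,0,0],[0.014,0,0],[0.016,0,0]]' --angular '[[0,0,0],[0,0,0],[0,0,0],[0,0,0],[0,0,0],[0,0,0]]' --hand '[0,0,0,0,0,0]'

```text
t: 4.8
tcp_pos: [0.604, -0.0204, 0.0802]
tcp_rot: [-2.22, -2.223, 0.0]
wrist_force: [0.7, -0.9, -0.4]
width: 0.0003
```

```bash
python3 - <<'E'
from h import *
from bench import *
import cv2
plan([.605,-.02,.08])
f=grab_frame("top");pickle.dump(f,open("top2.pkl","wb"))
cv2.imwrite("pics/c2.png",cv2.resize(f["frame"][90:190,190:340],(750,500),interpolation=2))
E
```

```text
t 4.8 tcp [ 0.604  -0.0204  0.0802] F [ 0.7 -0.9 -0.4] w 0.0003
shift [0.0004 0.001  0.0002] dist 0.001 turn [-0.     0.     0.001] deg 0.1
```

View pics/c2.png

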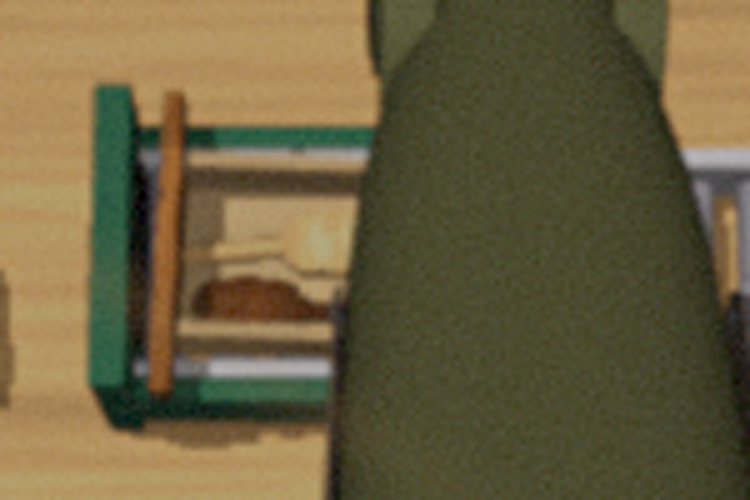

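The front board is still about 10–15 mm short of the stop (board at column 165, wall at 130). I'll keep pushing gently.

>>> play_rows --translation '[[0.002,0,0],[0.004,0,0],[0.006,0,0],[0.008,0,0],[0.008,0,0]]' --angular '[[0,0,0],[0,0,0],[0,0,0],[0,0,0],[0,0,0]]' --hand '[0,0,0,0,0]'

```text
t: 5.35
tcp_pos: [0.6041, -0.0135, 0.0802]
tcp_rot: [2.22, 2.221, -0.003]
wrist_force: [0.8, -5.2, -1.5]
width: 0.0
```

>>> play_rows --translation '[[0.0015,0,0],[0.003,0,0],[0.003,0,0]]' --angular '[[0,0,0],[0,0,0],[0,0,0]]' --hand '[0,0,0]'

```text
t: 5.65
tcp_pos: [0.6047, -0.0133, 0.0805]
tcp_rot: [2.218, 2.216, -0.008]
wrist_force: [1.2, -13.2, -1.1]
width: 0.0001
```

>>> play_rows --translation '[[0.0015,0,0],[0.003,0,0],[0.003,0,0],[0.003,0,0]]' --angular '[[0,0,0],[0,0,0],[0,0,0],[0,0,0]]' --hand '[0,0,0,0]'

```text
t: 6.05
tcp_pos: [0.6053, -0.0132, 0.0808]
tcp_rot: [2.217, 2.21, -0.012]
wrist_force: [2.5, -20.5, -0.8]
width: 0.0001
```

```bash
python3 - <<'E'
from h import *
from bench import *
import cv2
f=grab_frame("top");pickle.dump(f,open("top3.pkl","wb"))
g=grab_frame("side")
cv2.imwrite("pics/c3.png",np.vstack([cv2.resize(f["frame"][95:180,195:325],(780,510),interpolation=2)[:330],cv2.resize(g["frame"][150:215,255:440],(780,270),interpolation=2)]))
E
```

```text
(no output)
```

View pics/c3.png

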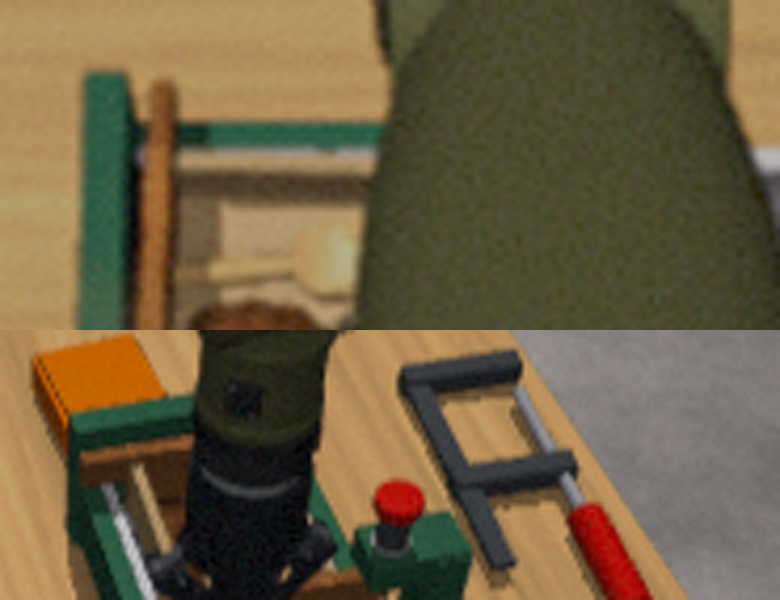

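The pin is up. The crate has stopped: 20 N with no further travel, and TCP y of -0.013 matches what I expected for home. It may be yawed slightly, so I'll back off, clear the view and check.

>>> play_rows --translation '[[-0.005,0,0],[-0.012,0,0],[-0.025,0,0],[-0.05,0,0],[-0.08,0,0],[-0.1,0,-0.04],[-0.1,-0.03,-0.09],[-0.1,-0.06,-0.13]]' --angular '[[0,0,0],[0,0,0],[0,0,0],[0,0,0],[0,0,0],[0,0,0],[0,0,0],[0,0,0]]' --hand '[0,0,0,0,0,0,0,0.085]'

```text
t: 6.95
tcp_pos: [0.5488, -0.1076, 0.2047]
tcp_rot: [-2.221, -2.221, -0.001]
wrist_force: [-0.2, 0.1, 0.5]
width: 0.0133
```

```bash
python3 -c "
from h import *
plan([.395,-.05,.22],-.09)"
```

```text
t 6.95 tcp [ 0.5488 -0.1076  0.2047] F [-0.2  0.1  0.5] w 0.0133
shift [ 0.0576 -0.1538 -0.0153] dist 0.165 turn [-0.    -0.001  0.09 ] deg 5.2
```

>>> play_rows --translation '[[0.04,-0.03,-0.005],[0.08,-0.06,-0.01],[0.13,-0.08,-0.015],[0.18,-0.1,-0.015],[0.225,-0.115,-0.015],[0.27,-0.13,-0.015],[0.31,-0.14,-0.015],[0.325,-0.14,-0.015]]' --angular '[[0,0,0.03],[0,0,0.06],[0,0,0.09],[0,0,0.09],[0,0,0.09],[0,0,0.09],[0,0,0.09],[0,0,0.09]]' --hand '[0.085,0.085,0.085,0.085,0.085,0.085,0.085,0.085]'

```text
t: 7.75
tcp_pos: [0.4073, 0.2213, 0.2189]
tcp_rot: [-2.312, -2.125, -0.002]
wrist_force: [0.9, -0.5, 0.3]
width: 0.0854
```

```bash
python3 - <<'E'
from h import *
from bench import *
import cv2
plan([.409,.217,.22],-.09)
f=grab_frame("top");pickle.dump(f,open("top4.pkl","wb"))
g=grab_frame("wrist");pickle.dump(g,open("wrist4.pkl","wb"))
cv2.imwrite("pics/c4.png",np.vstack([cv2.resize(f["frame"][95:185,195:351],(520,300),interpolation=2),cv2.resize(g["frame"],(520,390))[:300]]))
E
```

```text
t 7.75 tcp [0.4073 0.2213 0.2189] F [ 0.9 -0.5  0.3] w 0.0854
shift [-0.0041  0.002  -0.0011] dist 0.005 turn [-0.    -0.002  0.006] deg 0.3
```

View pics/c4.png

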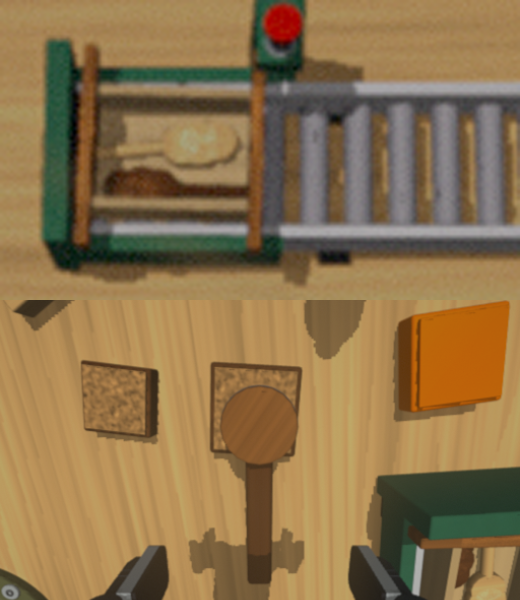

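```bash
python3 - <<'E'
from h import *
t=pickle.load(open("top4.pkl","rb"));w=pickle.load(open("wrist4.pkl","rb"))
def T(u,v,z): return atz(t,((195+(u+.5)/3.3333)*1.5-.5,(95+(v+.5)/3.3333)*1.5-.5),z)
def W(u,v,z): return atz(w,((u+.5)*1.5*512/520-.5,(v-300+.5)*1.5*512/520-.5),z)
print("pin",T(283,23,.204))
for n,u,v in[("rear up",259,72),("rear lo",254,248),("front up",91,46),("front lo",82,246)]:print(n,T(u,v,.11))
print("mallet",W(260,426,.12),"handle",W(258,465,.095),W(260,580,.095))
print("stand",W(212,364,.04),W(301,368,.04),W(211,450,.04),W(298,455,.04))
E
```

```text
pin [ 0.7032 -0.0182  0.204 ]
rear up [ 0.6965 -0.0018  0.11  ]
rear lo [0.5393 0.0058 0.11  ]
front up [0.723  0.1449 0.11  ]
front lo [0.5435 0.1526 0.11  ]
mallet [0.4131 0.2715 0.12  ] handle [0.4084 0.235  0.095 ] [0.4006 0.1188 0.095 ]
stand [0.3719 0.3237 0.04  ] [0.4563 0.313  0.04  ] [0.3602 0.2413 0.04  ] [0.4496 0.2285 0.04  ]
```

The crate measures at track y of about 0.119, so it is home, and the pin is up. In the wrist view the handle runs straight down the middle at column 259, centred between the fingers at 135 and 380, so the approach is aligned. I'll descend and grip.

>>> play_rows --translation '[[-0.003,0,0.035],[-0.003,0,0.075],[-0.003,0,0.11],[-0.003,0,0.14],[-0.003,0,0.156],[-0.003,0,0.157],[-0.003,0,0.157],[-0.003,0,0.157]]' --angular '[[0,0,0],[0,0,0],[0,0,0],[0,0,0],[0,0,0],[0,0,0],[0,0,0],[0,0,0]]' --hand '[0.085,0.085,0.085,0.085,0.085,0.085,0.085,0]'

```text
t: 8.65
tcp_pos: [0.4097, 0.2151, 0.0627]
tcp_rot: [2.319, 2.119, 0.003]
wrist_force: [-0.3, 0.3, 0.9]
width: 0.0729
```

>>> play_rows --translation '[[0,0,0],[0,0,0],[0,0,0],[0,0,0],[0,0,0],[0,0,0]]' --angular '[[0,0,0],[0,0,0],[0,0,0],[0,0,0],[0,0,0],[0,0,0]]' --hand '[0,0,0,0,0,0]'

```text
t: 9.25
tcp_pos: [0.4087, 0.2155, 0.0622]
tcp_rot: [2.318, 2.121, 0.001]
wrist_force: [-0.2, -1.2, 5.4]
width: 0.0233
```

Gripped, at 23 mm wide. I'll lift and carry it to above the pin.

>>> play_rows --translation '[[0,0,-0.02],[0,0,-0.05],[0,0,-0.09],[0,0,-0.13],[0,0,-0.17],[0,0,-0.2],[0,0,-0.22],[0,0,-0.22]]' --angular '[[0,0,0],[0,0,0],[0,0,0],[0,0,0],[0,0,0],[0,0,0],[0,0,0],[0,0,0]]' --hand '[0,0,0,0,0,0,0,0]'

```text
t: 10.05
tcp_pos: [0.4096, 0.2158, 0.2838]
tcp_rot: [2.317, 2.12, 0.006]
wrist_force: [0.5, -0.8, -4.6]
width: 0.0232
```

```bash
python3 -c "
from h import *
plan([.6985,-.073,.282],-.09)"
```

```text
t 10.05 tcp [0.4096 0.2158 0.2838] F [ 0.5 -0.8 -4.6] w 0.0232
shift [-0.2621  0.3134  0.0024] dist 0.409 turn [ 0.004 -0.002  0.001] deg 0.2
```

>>> play_rows --translation '[[-0.016,0.019,0],[-0.042,0.05,0],[-0.067,0.08,0],[-0.092,0.11,0],[-0.117,0.14,0],[-0.142,0.17,0],[-0.167,0.2,0],[-0.192,0.23,0]]' --angular '[[0,0,0],[0,0,0],[0,0,0],[0,0,0],[0,0,0],[0,0,0],[0,0,0],[0,0,0]]' --hand '[0,0,0,0,0,0,0,0]'

```text
t: 10.85
tcp_pos: [0.6205, 0.0022, 0.2788]
tcp_rot: [-2.316, -2.119, 0.004]
wrist_force: [0.8, 0.1, -4.2]
width: 0.0231
```

>>> play_rows --translation '[[-0.025,0.03,0],[-0.045,0.055,0],[-0.06,0.072,0],[-0.068,0.081,0],[-0.07,0.083,0],[-0.07,0.083,0],[-0.07,0.083,0]]' --angular '[[0,0,0],[0,0,0],[0,0,0],[0,0,0],[0,0,0],[0,0,0],[0,0,0]]' --hand '[0,0,0,0,0,0,0]'

```text
t: 11.55
tcp_pos: [0.6961, -0.0729, 0.2806]
tcp_rot: [-2.316, -2.12, 0.002]
wrist_force: [-1.3, 0.0, -4.5]
width: 0.0231
```

```bash
python3 - <<'E'
from h import *
from bench import *
import cv2
plan([.6985,-.073,.282],-.09)
f=grab_frame("top");g=grab_frame("side");pickle.dump(g,open("side5.pkl","wb"));pickle.dump(f,open("top5.pkl","wb"))
cv2.imwrite("pics/c5.png",np.vstack([cv2.resize(f["frame"][70:170,195:351],(468,300),interpolation=2),cv2.resize(g["frame"][100:228,256:456],(468,300),interpolation=2)]))
E
```

```text
t 11.55 tcp [ 0.6961 -0.0729  0.2806] F [-1.3  0.  -4.5] w 0.0231
shift [ 0.0001  0.0024 -0.0014] dist 0.003 turn [-0.002 -0.     0.002] deg 0.1
```

View pics/c5.png

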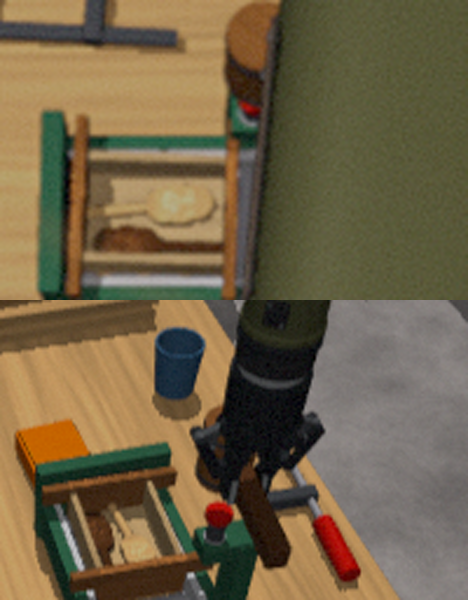

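```bash
python3 - <<'E'
from h import *
t=pickle.load(open("top5.pkl","rb"))
print(atz(t,((195+253.5/3)*1.5-.5,(70+32.5/3)*1.5-.5),.3386), proj(t,[.7005,-.0195,.3386]), proj(t,[.7005,-.0195,.2586]))
E
```

```text
[ 0.7017 -0.0103  0.3386] [425. 121.] [422. 142.]
```

The head's left edge puts its axis at about (0.701, -0.020), which is over the pin. The underside is about 55 mm above the pin's top, so I'll strike.

>>> play_rows --translation '[[0,0.001,0.012],[0,0.001,0.03],[0,0.001,0.05],[0,0.001,0.07],[0,0.001,0.085],[0,0.001,0.091],[0,0.001,0.092],[0,0.001,0.092]]' --angular '[[0,0,0],[0,0,0],[0,0,0],[0,0,0],[0,0,0],[0,0,0],[0,0,0],[0,0,0]]' --hand '[0,0,0,0,0,0,0,0]'

```text
t: 12.45
tcp_pos: [0.6978, -0.0748, 0.1919]
tcp_rot: [2.316, 2.118, -0.0]
wrist_force: [-4.9, -3.7, 8.0]
width: 0.0233
```

```bash
python3 - <<'E'
from h import *
from bench import *
import cv2
plan([.6985,-.073,.1945],-.09)
g=grab_frame("side");pickle.dump(g,open("side6.pkl","wb"))
cv2.imwrite("pics/c6.png",cv2.resize(g["frame"][130:240,270:430],(640,440),interpolation=2))
E
```

```text
t 12.45 tcp [ 0.6978 -0.0748  0.1919] F [-4.9 -3.7  8. ] w 0.0233
shift [ 0.0019  0.0006 -0.0026] dist 0.003 turn [0.002 0.002 0.001] deg 0.2
```

View pics/c6.png

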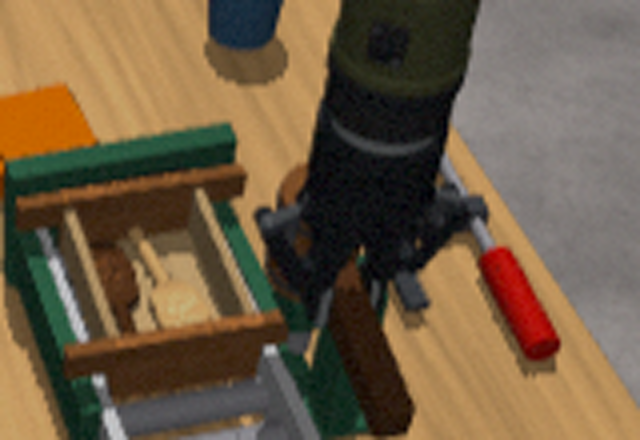

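>>> play_rows --translation '[[0,0,0.003],[0,0,0.006],[0,0,0.006],[0,0,0.006]]' --angular '[[0,0,0],[0,0,0],[0,0,0],[0,0,0]]' --hand '[0,0,0,0]'

```text
t: 12.9
tcp_pos: [0.6979, -0.0768, 0.1884]
tcp_rot: [2.314, 2.114, -0.002]
wrist_force: [-9.3, -9.5, 20.0]
width: 0.0229
```

>>> play_rows --translation '[[0,0,-0.01],[0,0,-0.03],[0,0,-0.07],[0,0,-0.1],[0.015,-0.02,-0.1],[0.04,-0.05,-0.1],[0.067,-0.08,-0.1],[0.1,-0.12,-0.1]]' --angular '[[0,0,0],[0,0,0],[0,0,0],[0,0,0],[0,0,0],[0,0,0],[0,0,0],[0,0,0]]' --hand '[0,0,0,0,0,0,0,0]'

```text
t: 13.7
tcp_pos: [0.5878, 0.0362, 0.2827]
tcp_rot: [-2.319, -2.119, -0.0]
wrist_force: [-0.4, 1.7, -4.6]
width: 0.0235
```

```bash
python3 -c "
from h import *
plan([.409,.2165,.282],-.09)"
```

```text
t 13.7 tcp [0.5878 0.0362 0.2827] F [-0.4  1.7 -4.6] w 0.0235
shift [ 0.1635 -0.1943  0.0007] dist 0.254 turn [ 0. -0.  0.] deg 0.0
```

>>> play_rows --translation '[[0.025,-0.03,0],[0.05,-0.06,0],[0.076,-0.09,0],[0.1,-0.12,0],[0.126,-0.15,0],[0.145,-0.173,0],[0.158,-0.188,0],[0.163,-0.194,0]]' --angular '[[0,0,0],[0,0,0],[0,0,0],[0,0,0],[0,0,0],[0,0,0],[0,0,0],[0,0,0]]' --hand '[0,0,0,0,0,0,0,0]'

```text
t: 14.5
tcp_pos: [0.408, 0.2162, 0.2833]
tcp_rot: [-2.314, -2.123, -0.0]
wrist_force: [0.7, -0.2, -4.6]
width: 0.0233
```

```bash
python3 - <<'E'
from h import *
from bench import *
import cv2
plan([.409,.2165,.282],-.09)
f=grab_frame("top");g=grab_frame("side");pickle.dump(g,open("side7.pkl","wb"));pickle.dump(f,open("top7.pkl","wb"))
cv2.imwrite("pics/c7.png",np.hstack([np.vstack([cv2.resize(f["frame"][85:185,200:350],(450,300),interpolation=2),cv2.resize(g["frame"][150:250,270:420],(450,300),interpolation=2)]),cv2.resize(g["frame"][60:260,150:266],(348,600),interpolation=2)]))
d=[255,245]
for z in(.204,.172):print(z,proj(f,[.703,-.0195,z]),proj(g,[.703,-.0195,z]))
E
```

```text
t 14.5 tcp [0.408  0.2162 0.2833] F [ 0.7 -0.2 -4.6] w 0.0233
shift [0.0003 0.0009 0.0013] dist 0.002 turn [-0.001 -0.001  0.004] deg 0.2
0.204 [420. 153.] [522. 285.]
0.172 [419. 159.] [520. 297.]
```

View pics/c7.png

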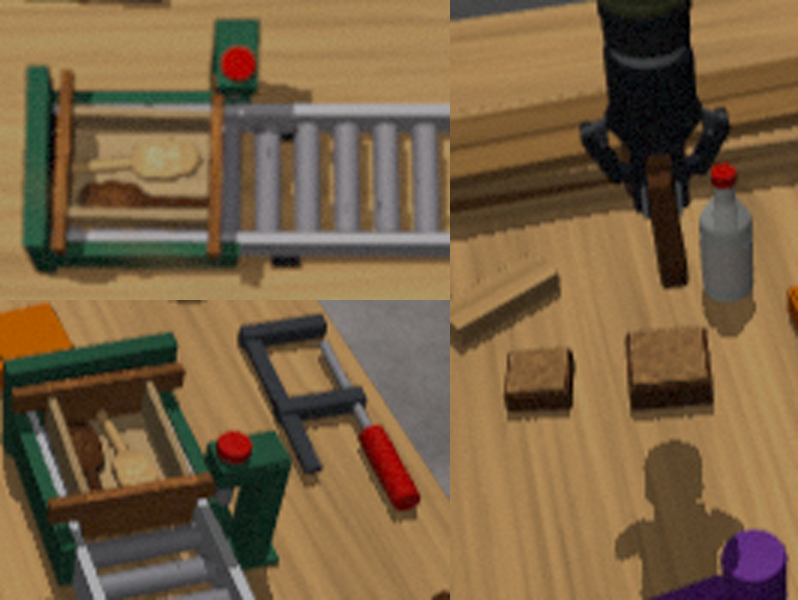

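The pin head is flush with the guide, its pixel matching z = 0.172, and the crate is home. Next I'll check the mallet's tilt in the grip and the stand's centre.

```bash
python3 - <<'E'
from h import *
g=pickle.load(open("side7.pkl","rb"))
for tilt in(0,3,6,10):
    a=np.radians(tilt)
    L=.1055; print(tilt,[proj(g,[.3995,.2162-L*np.cos(a),.2833+.019-.001-L*np.sin(a)+d]) for d in(.015,-.015)])
def S(u,v): return atz(g,((150+(u-449.5)/3)*1.5-.5,(60+(v+.5)/3)*1.5-.5),.04)
c=[S(632,332),S(703,326),S(711,367),S(628,372)];print(c,np.mean(c,0))
import cv2
cv2.imwrite("pics/c8.png",cv2.resize(g["frame"][105:165,195:255],(600,600),interpolation=2))
E
```

```text
0 [array([336., 220.]), array([337., 233.])]
3 [array([336., 222.]), array([337., 235.])]
6 [array([336., 224.]), array([337., 237.])]
10 [array([336., 227.]), array([337., 240.])]
[array([0.3797, 0.3195, 0.04  ]), array([0.4575, 0.3085, 0.04  ]), array([0.4521, 0.2442, 0.04  ]), array([0.3643, 0.2599, 0.04  ])] [0.4134   0.283025 0.04    ]
```

View pics/c8.png

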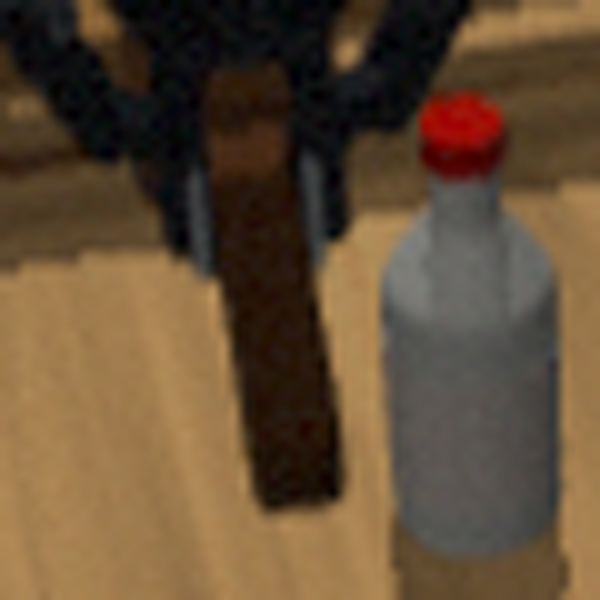

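The handle end is at the level-handle pixel, so tilt is about 1°. The stand centre averages (0.411, 0.272), and the mallet would land at about (0.413, 0.27). I'll lower it.

>>> play_rows --translation '[[0,0,0.03],[0,0,0.07],[0,0,0.11],[0,0,0.15],[0,0,0.18],[0,0,0.2],[0,0,0.212],[0,0,0.215]]' --angular '[[0,0,0],[0,0,0],[0,0,0],[0,0,0],[0,0,0],[0,0,0],[0,0,0],[0,0,0]]' --hand '[0,0,0,0,0,0,0,0]'

```text
t: 15.4
tcp_pos: [0.4096, 0.214, 0.0674]
tcp_rot: [-2.319, -2.119, 0.003]
wrist_force: [-0.1, -1.0, -3.8]
width: 0.0236
```

>>> play_rows --translation '[[0,0,0.002],[0,0,0.003],[0,0,0.004],[0,0,0.005],[0,0,0.005]]' --angular '[[0,0,0],[0,0,0],[0,0,0],[0,0,0],[0,0,0]]' --hand '[0,0,0,0,0]'

```text
t: 15.9
tcp_pos: [0.4101, 0.2151, 0.0639]
tcp_rot: [2.318, 2.12, 0.001]
wrist_force: [0.3, -0.1, -4.3]
width: 0.0231
```

>>> play_rows --translation '[[0,0,0.001],[0,0,0.002],[0,0,0.0025],[0,0,0.0025]]' --angular '[[0,0,0],[0,0,0],[0,0,0],[0,0,0]]' --hand '[0,0,0,0]'

```text
t: 16.3
tcp_pos: [0.4098, 0.2149, 0.0609]
tcp_rot: [-2.318, -2.12, 0.0]
wrist_force: [-0.6, 0.4, -4.2]
width: 0.0229
```

>>> play_rows --translation '[[0,0,0.001],[0,0,0.002],[0,0,0.002]]' --angular '[[0,0,0],[0,0,0],[0,0,0]]' --hand '[0,0,0]'

```text
t: 16.6
tcp_pos: [0.4098, 0.2148, 0.0589]
tcp_rot: [-2.318, -2.12, 0.0]
wrist_force: [-0.5, 0.2, -3.8]
width: 0.0235
```

>>> play_rows --translation '[[0,0,0.001],[0,0,0.002],[0,0,0.002]]' --angular '[[0,0,0],[0,0,0],[0,0,0]]' --hand '[0,0,0]'

```text
t: 16.9
tcp_pos: [0.4099, 0.2148, 0.0582]
tcp_rot: [2.318, 2.12, 0.0]
wrist_force: [-3.3, -5.5, 11.1]
width: 0.0235
```

>>> play_rows --translation '[[0,0,-0.001],[0,0,-0.001],[0,0,-0.001],[0,0,-0.001],[0,0,-0.001],[0,0,-0.001],[0,0,-0.001],[0,0,-0.001]]' --angular '[[0,0,0],[0,0,0],[0,0,0],[0,0,0],[0,0,0],[0,0,0],[0,0,0],[0,0,0]]' --hand '[0,0.03,0.04,0.06,0.085,0.085,0.085,0.085]'

```text
t: 17.7
tcp_pos: [0.4099, 0.2149, 0.058]
tcp_rot: [-2.318, -2.12, 0.0]
wrist_force: [-0.0, 0.6, -0.1]
width: 0.0848
```

>>> play_rows --translation '[[0,0,-0.01],[0,0,-0.03],[0,0,-0.06],[0,0,-0.1],[0,0,-0.14],[0,0,-0.17],[-0.04,0,-0.18],[-0.08,0,-0.18]]' --angular '[[0,0,0],[0,0,0],[0,0,0],[0,0,0],[0,0,0],[0,0,0],[0,0,0],[0,0,0]]' --hand '[0.085,0.085,0.085,0.085,0.085,0.085,0.085,0.085]'

```text
t: 18.5
tcp_pos: [0.4041, 0.1354, 0.241]
tcp_rot: [2.314, 2.122, 0.007]
wrist_force: [-0.3, -0.4, -0.1]
width: 0.0854
```

>>> play_rows --translation '[[-0.04,0,-0.02],[-0.08,0,-0.02],[-0.12,0,-0.02],[-0.14,0,-0.02],[-0.14,0,-0.02],[-0.14,0,-0.02]]' --angular '[[0,0,0],[0,0,0],[0,0,0],[0,0,0],[0,0,0],[0,0,0]]' --hand '[0.085,0.085,0.085,0.085,0.085,0.085]'

```text
t: 19.1
tcp_pos: [0.3904, -0.0042, 0.2586]
tcp_rot: [2.319, 2.119, 0.001]
wrist_force: [0.8, -0.4, -0.3]
width: 0.0852
```

```bash
python3 - <<'E'
from h import *
from bench import *
import cv2
f=grab_frame("top");g=grab_frame("side");pickle.dump(g,open("side8.pkl","wb"));pickle.dump(f,open("top8.pkl","wb"))
cv2.imwrite("pics/c9.png",np.hstack([cv2.resize(f["frame"][85:285,130:330],(400,400),interpolation=2),cv2.resize(g["frame"][100:250,190:340],(400,400),interpolation=2)]))
s=get_state();print(s["tcp_pos"],s["wrist_force"])
E
```

```text
[ 0.39047778 -0.00345304  0.25832604] [-0.85194294 -0.31334317  0.06693725]
```

View pics/c9.png

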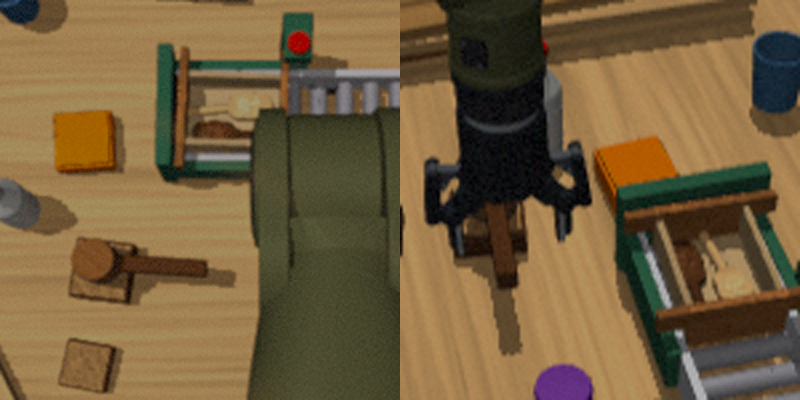

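The mallet is back upright on its stand. Its head is at pixel (266,321), against (267,322) at the start. The crate is home, the pin is down and the gripper is clear.

```bash
python3 -c "
from bench import *
print(hand_in())"
```

```text
the job is handed in; nothing more can be done
None
```

I did all the steps and handed the job in at about 19 s of the 64 s; the hand-in gave no verdict.

- **Crate:** I pushed it along the rollers with closed fingers until it met the stop. At 20 N there was no further travel, and the pin was still up. From the images its origin is at track y of about 0.119 (home is 0.120). It sits about 1° askew to the track, which I left.
- **Pin:** I struck it with the mallet at about 0.2 m/s (commanded), then pressed to 20 N to make sure it was down. In both cameras the pin's head then matched the fully-down height of 172 mm. I could not measure the pin's own speed.
- **Mallet:** It slid up a few millimetres in the grip during the blow, so I lowered it until the wrist force showed contact with the stand, then let go. In the last top picture its head is within a pixel of where it started. My estimates of the stand's centre scatter by about 1 cm (one from the side view was rough), and the head is within about 1 cm of their average.
- **Other things:** I saw no movement of the tape roll, glue bottle or look-alikes, but I did not measure them again at the end. The gripper was empty and clear of everything when I handed in.

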